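# Rebuild the sectioned molar on its stand

## Robot

A 6-joint arm with a two-finger parallel gripper is mounted at the origin on the work surface. World frame = base frame: x ahead of the robot, y to its left, z up, the work surface at z = 0. Lengths are in m, angles in rad, forces in N, time in s.
With the tool pointing down it reaches from about 0.35 to 0.85 m from the base axis. Payload 8.1 kg.
Tool frame: the origin (TCP) lies at the very end of the fingers, on their centre line; the grasp point (between the pads) lies 19 mm behind it; z points along the fingers, y is the line along which they close (so a half turn about z gives the same grasp; the last joint's range is limited). The gripper opens to 93 mm and grips with 3 to 60 N. Pads are 15 mm wide; open, the fingers measure 128 mm over their backs; the gripper's body (75 mm by 188 mm) begins 65 mm behind the grasp point.
Start: joints at [-1.189, 0.13, 1.488, -0, 1.523, -0.085], TCP at [0.27, -0.536, 0.219] pointing down, gripper open.
Joint ranges: [-2.96, 2.96], [-0.89, 2.26], [0.02, 2.5], [-1.34, 4.48], [0, 2.73], [-2.66, 2.66]. Speed limits (rad/s): [2.39, 2.39, 2.79, 3.14, 3.14, 3.14].

## Interface

Orientations are given as a rotation vector (axis times angle).
In Python, from plant import monitor, eyes, ticket gives the robot as it stands.
- The arm moves only by the tool arm_command, never from a script. Its argument "deltas" is a list that holds one entry, the list of rows, each a list of 6 numbers: the shift along the world's x, y, z in cm, then the turn, a rotation vector about the world's x, y, z in degrees. In form: [[[tx, ty, tz, rx, ry, rz], ...]]. A call has 1 to 12 rows; each row shifts and turns the commanded pose from where the row before left it; what a row does not reach is not made up. A row lasts 1/12 s, in which the tool goes at most 41.7 mm and 7.16 degrees, less where a joint would pass 70% of its speed; a pose out of reach is approached as far as the arm can. A call is refused whole if a number of a shift passes 4.17 or a number of a turn 7.16, either way. A call with a gripper value outside its range is refused whole. "gripper" is the opening, from -1 (shut) to 1 (fully open), set as the call begins (left out, the last holds). The fingers move at their own pace and stop on an object; "squeeze" is the grip in N (left out, the last holds). Time passes only in rows, so rows that do not move let the fingers close. It gives the time, the measured TCP pose, the force, the opening and the grip force at its end, in the units of the state.
- monitor.read_state(): the state, without advancing time (a new reading comes with each control period).
- eyes.read_camera(name): name is "scene" or "top" or "wrist"; returns the picture (480x640x3 uint8, blue, green, red); there is no depth.
- eyes.camera_model(name): a dict with "fx", "fy", "cx", "cy" (pixels), "k1" (the pictures are not rectified: a ray, as slopes to the right and down, at radius r is drawn at 1 + k1 r^2 times it, then the intrinsics apply), "rvec" (rotation vector, rad) and "tvec" (3), from world to camera coordinates, as OpenCV has them. Camera axes: x right, y down, z forward; pixel columns grow to the right and rows downward; lengths in m; the calibration is good to about 2 mm. A picture is of the moment at which its call begins: read the wrist's pose just before it. camera_model takes no time and is no camera call; for the wrist camera it gives the pose at the moment of the call.
- ticket.close_job(): hands the job in; it is judged then, once.
The state is a dict: "t": time; "q": joint angles; "dq": joint speeds; "joint_torque": joint torques, N m; "tool_pos": TCP position; "orientation": TCP orientation; "force": force on the tool from outside, world axes, zero at the start; "wrist_torque": the same for the moment, N m; "opening": finger opening in m; "gripper_force": force on a finger pad.
Only numpy, scipy, OpenCV 4.12 (cv2) and the standard library are available. Lean on these libraries where they do the work, as an engineer would, in place of code of your own. Each camera call takes 0.05 s, during which the arm holds its last target. There are 200 camera calls.

## Task

Put the sectioned molar model back together on its stand, ready for the next class: the root section first, one root in each socket and fully down, then the neck section, the crown slice and last the cusp cap, each lying flat and centred on the one below with the long sides in line. Leave the other specimens where they lie.

Things in the scene. Friction and masses are not known exactly. Their poses are not given: they have to be found in the camera images.
- root_section: Lowest part of a large ivory plastic molar, 46 mm high: oval trunk (z 28 to 46, 44 mm in x, 36 mm in y, straight sides, flat tan top with two small dark-red canals) on two roots, standing on the root tips. Roots side by side along x, centres 13 mm from the middle; tips 10 mm in x, 21 mm in y up to z 12, above that 14 x 27 mm. 70 g. Origin: centre of the underside, z up. 
- neck_section: Second part: the smallest oval slab, 44 mm along x, 36 mm along y (1 mm more at the upper edge), 20 mm high, straight sides, flat; top face tan with a narrow dumb-bell of dark red. Lies right way up. 50 g. Origin: centre of the underside, z up. 
- crown_slice: Third part: a larger oval slab, 58 mm along x, 50 mm along y, 24 mm high; flat tan top with a wide four-horned dark-red patch; sides straight above z 10, drawn in below that to a flat underside 49 x 41 mm. Lies right way up. 80 g. Origin: centre of the underside, z up. 
- cusp_cap: Top part: the chewing surface, 58 mm along x, 50 mm along y, 28 mm high to its four rounded cusps; sides straight up to z 14, drawn in above; flat underside; all ivory, no red. Lies cusps up. 80 g. Origin: centre of the underside, z up. 
- stand: The molar's stand: pale wooden block 84 mm along x, 64 mm along y, 16 mm high, fixed to the table. In its top two rectangular sockets side by side along x, centres 13 mm from the middle, each 19 mm in x, 32 mm in y, 10 mm deep (floor at z 6). Takes the roots either way round. Origin: centre of the underside, z up. 
- half_tooth: Bystander: a smaller single-rooted tooth cut lengthwise, lying cut face up, 70 mm along x (root to +x), 35 mm wide, 14 mm high. Leave it. Origin: centre of the underside, z up. 
- tongue_bone: Bystander: grey polymer U-shaped tongue bone, 55 x 68 mm, up to 20 mm high, open to +x. Leave it. Origin: centre of the underside, z up. 
- dish: Bystander: green glass specimen dish, 68 mm across, 20 mm high. Leave it. Origin: centre of the underside, z up. 
- gum_arch: Bystander: pink plastic horseshoe gum arch without teeth, about 60 x 65 mm, 15 mm high, open to +x. Leave it. Origin: centre of the underside, z up. 
- jaw_model: Bystander: white ceramic lower jaw with teeth, about 80 x 70 mm, 62 mm high at the rear, standing behind the rest. Leave it. Origin: centre of the underside, z up. 
Mind the look-alikes: they are no part of the job. What is shaped like the cusp_cap but blue, orange or pink is not meant.

How it is judged:
On the way, in this order (a step that is already met when the one before it is completed fails the run):
1. the root section stands in the stand, a root in each socket (horizontal distance between root_section and stand below 0.008 m and z of root_section in the frame of stand between 0.003 and 0.009 m and angle between the x axis of root_section and the x axis of stand, either way round below 0.26 rad and angle between root_section's own z axis and vertical below 0.12 rad), for 0.2 s.
2. the neck section lies flush on the root section (all of step 1 and horizontal distance between neck_section and root_section below 0.008 m and z of neck_section in the frame of root_section between 0.043 and 0.049 m and angle between the x axis of neck_section and the x axis of root_section, either way round below 0.26 rad and angle between neck_section's own z axis and vertical below 0.12 rad), for 0.2 s.
3. the crown slice lies flush on the neck section, cut face up (all of step 2 and horizontal distance between crown_slice and neck_section below 0.008 m and z of crown_slice in the frame of neck_section between 0.017 and 0.023 m and angle between the x axis of crown_slice and the x axis of neck_section, either way round below 0.26 rad and angle between crown_slice's own z axis and vertical below 0.12 rad), for 0.2 s.
4. the cusp cap lies flush on the crown slice, cusps up (all of step 3 and horizontal distance between cusp_cap and crown_slice below 0.008 m and z of cusp_cap in the frame of crown_slice between 0.021 and 0.027 m and angle between the x axis of cusp_cap and the x axis of crown_slice, either way round below 0.26 rad and angle between cusp_cap's own z axis and vertical below 0.12 rad), for 0.2 s.
At the end, for the whole second after the job is handed in: Root section down in the sockets, then neck section, crown slice, cusp cap: each centred within 8 mm on the part below, height within 3 mm of flush, long sides in line within 15 degrees, upright within 7 degrees, at rest. No other specimen moved over 20 mm (all of step 4 and linear speed of each of root_section, neck_section, crown_slice, cusp_cap below 0.02 m/s and angular speed of each of root_section, neck_section, crown_slice, cusp_cap below 0.2 rad/s); the robot touches nothing.
It fails at once if the half tooth is moved by more than 20 mm (distance of half_tooth from where it was at the start of the episode above 0.02 m).
It fails at once if the tongue bone is moved by more than 20 mm (distance of tongue_bone from where it was at the start of the episode above 0.02 m).
It fails at once if the specimen dish is moved by more than 20 mm (distance of dish from where it was at the start of the episode above 0.02 m).
It fails at once if the gum arch is moved by more than 20 mm (distance of gum_arch from where it was at the start of the episode above 0.02 m).
It fails at once if the jaw model is moved by more than 20 mm (distance of jaw_model from where it was at the start of the episode above 0.02 m).
It also fails if it takes over 106 s, if anything falls off the work surface, if the arm or the gripper's body presses on something with over 40 N, if the wrist force passes 120 N, or if a joint passes its speed limit or range.

## Working session

There is one attempt and no reset: what is moved stays moved. The work goes in short steps, Python scripts to look and compute and a tool call to move; the robot and the scene stay as the last step left them, time stands still between calls to the robot, and variables do not carry over. Pictures are saved under pics/ and viewed, at most 14 in all, crops included, and the job is handed in when it is done.

Besides the shell and the picture viewer there is one more tool, called after ">>>" as name([rows], argument=value, ...), one row to a line, values as JSON. arm_command: Moves the arm, as the interface text tells. Its arguments: {"type":"object","properties":{"deltas":{"type":"array"},"gripper":{"type":"number"},"squeeze":{"type":"number"}},"required":["deltas"]}

```bash
mkdir -p pics; ls; python3 - <<'E'
from plant import monitor, eyes, ticket
import cv2
for n in ("top","scene"):
    im=eyes.read_camera(n); cv2.imwrite(f"pics/{n}0.png",im)
    print(n,eyes.camera_model(n))
s=monitor.read_state();print(s)
E
```

```text
pics
top {'fx': 435.70317534435395, 'fy': 435.70317534435395, 'cx': 320.46322667617096, 'cy': 239.12549244232835, 'k1': -0.0594576819245645, 'rvec': array([ 2.18160138, -2.16248298,  0.12608858]), 'tvec': array([-0.03126145,  0.60050823,  0.72218088])}
scene {'fx': 436.5045661936069, 'fy': 436.5045661936069, 'cx': 316.28039983768, 'cy': 238.67054118957043, 'k1': 0.0030022895083092007, 'rvec': array([ 2.52199943,  0.60963148, -0.16491948]), 'tvec': array([-0.54108592, -0.22902361,  1.16213079])}
{'t': 0.1, 'q': array([-1.18939338e+00,  1.31104289e-01,  1.48915759e+00,  1.98546031e-05,
        1.52301748e+00, -8.53882400e-02]), 'dq': array([ 0.00051671, -0.00064835, -0.00211095, -0.00054107,  0.00065866,
       -0.00060638]), 'joint_torque': array([ 7.89116893e-04, -5.61343074e+01, -4.93092942e+01,  7.70105445e-02,
        2.92280334e-02, -1.95951850e-05]), 'tool_pos': array([ 0.26985395, -0.53531263,  0.21768825]), 'orientation': array([-3.05478806e+00, -7.26207022e-01,  3.59708365e-04]), 'force': array([ 0.27823562,  0.54368691, -0.47541565]), 'wrist_torque': array([-0.01365125, -0.00302788, -0.00431965]), 'gripper_force': 0.0, 'opening': 0.09301426521705378}
```

View pics/top0.png

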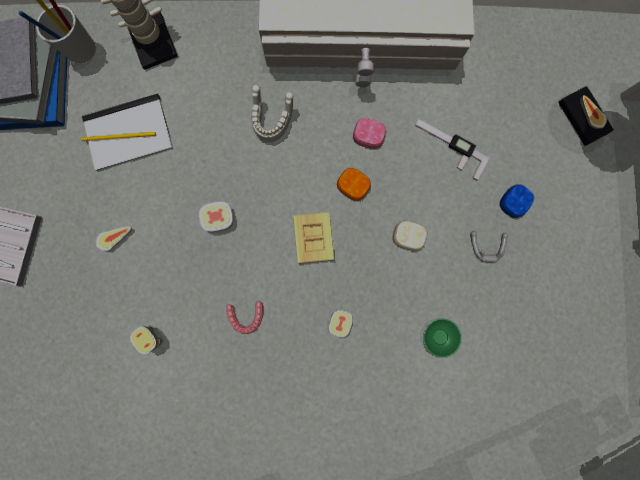

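View pics/scene0.png

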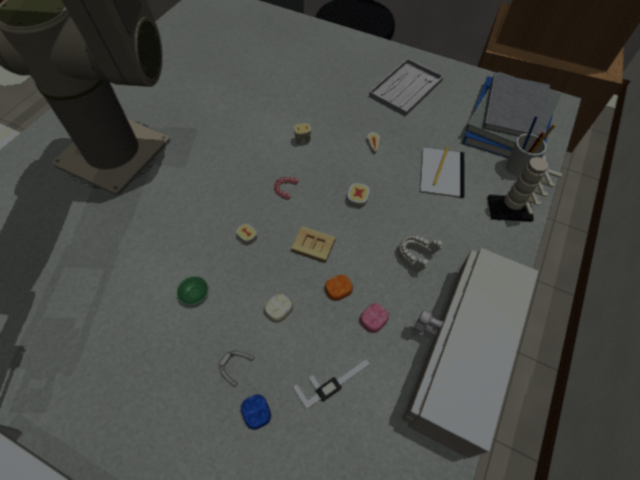

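Top view: the root section is at about (144,341), neck (341,324), crown slice (216,217), ivory cap (410,236) and stand (314,238). The bystanders are well apart. Next I fit silhouettes.

```bash
cat > h.py <<'E'
import numpy as np, cv2
from scipy.optimize import minimize
from plant import monitor, eyes
def proj(P,m):
    R=cv2.Rodrigues(m['rvec'])[0]; C=np.atleast_2d(P)@R.T+m['tvec']; s=C[:,:2]/C[:,2:]
    s=s*(1+m['k1']*(s**2).sum(1,keepdims=True)); return s*[m['fx'],m['fy']]+[m['cx'],m['cy']]
def unproj(uv,z,m):
    uv=np.atleast_2d(uv).astype(float); d=(uv-[m['cx'],m['cy']])/[m['fx'],m['fy']]; s=d.copy()
    for _ in range(20): s=d/(1+m['k1']*(s**2).sum(1,keepdims=True))
    R=cv2.Rodrigues(m['rvec'])[0]; r=np.c_[s,np.ones(len(s))]@R; c=-R.T@m['tvec']
    return c+r*((z-c[2])/r[:,2])[:,None]
# layers: (z, lx, ly)
L=dict(root=[(0,36,27),(28,36,27),(28,44,36),(46,44,36)],neck=[(0,44,36),(20,45,37)],crown=[(0,49,41),(10,58,50),(24,58,50)],
 cap=[(0,58,50),(14,58,50),(24,44,36)],stand=[(0,84,64),(16,84,64)])
def pts(n,x,y,a,z0=0):
    t=np.linspace(0,2*np.pi,80); e=2/(20 if n=='stand' else 2.8)
    u=np.sign(np.cos(t))*abs(np.cos(t))**e/2; v=np.sign(np.sin(t))*abs(np.sin(t))**e/2
    P=[]
    for z,lx,ly in L[n]:
        P.append(np.c_[x+1e-3*(u*lx*np.cos(a)-v*ly*np.sin(a)),y+1e-3*(u*lx*np.sin(a)+v*ly*np.cos(a)),np.full(80,z0+z*1e-3)])
    return np.vstack(P)
def sil(n,p,m,shape,K,off,z0=0):
    h=cv2.convexHull(((proj(pts(n,*p,z0),m)-off)*K).astype(np.float32))
    im=np.zeros(shape,np.uint8); cv2.fillPoly(im,[np.round(h*16).astype(np.int32)],255,cv2.LINE_AA,4); return im
def fit(n,im,m,uv,rad,K=4,z0=0,mask=None):
    off=np.array(uv)-rad; c=im[max(0,int(off[1])):int(off[1]+2*rad),max(0,int(off[0])):int(off[0]+2*rad)]
    off=np.maximum(off.astype(int),0); c=cv2.resize(c,None,fx=K,fy=K,interpolation=cv2.INTER_LINEAR)
    g=c.astype(int); sat=(g.max(2)-g.min(2)).astype(np.uint8)   # chroma
    th,_=cv2.threshold(sat,0,255,cv2.THRESH_OTSU); th=min(th,28)
    mk=((sat>th)).astype(np.uint8)*255
    nl,lab,st,ce=cv2.connectedComponentsWithStats(mk); i=lab[mk.shape[0]//2,mk.shape[1]//2] or 1+np.argmax(st[1:,4])
    mk=(lab==i).astype(np.uint8)*255
    cs,_=cv2.findContours(mk,cv2.RETR_EXTERNAL,cv2.CHAIN_APPROX_NONE); mk[:]=0; cv2.drawContours(mk,cs,-1,255,-1)
    zc=z0+L[n][-1][0]*5e-4; c0=unproj(np.array(uv),zc,m)[0]
    f=lambda p:(cv2.absdiff(sil(n,p*[.01,.01,.3],m,mk.shape,K,off-.0,z0),mk).mean())
    best=min((minimize(f,np.array([c0[0]/.01,c0[1]/.01,a/.3]),method='Nelder-Mead',options=dict(initial_simplex=None,xatol=1e-3,fatol=1e-4)) for a in np.arange(-1.4,1.6,.4)),key=lambda r:r.fun)
    p=best.x*[.01,.01,.3]; s=sil(n,p,m,mk.shape,K,off,z0)
    ov=c.copy(); cs,_=cv2.findContours(s,cv2.RETR_EXTERNAL,cv2.CHAIN_APPROX_NONE); cv2.drawContours(ov,cs,-1,(255,0,255),1)
    cs,_=cv2.findContours(mk,cv2.RETR_EXTERNAL,cv2.CHAIN_APPROX_NONE); cv2.drawContours(ov,cs,-1,(0,255,0),1)
    iou=((s>127)&(mk>0)).sum()/((s>127)|(mk>0)).sum()
    return p,iou,ov
E
python3 - <<'E'
from h import *
im=cv2.imread('pics/top0.png'); m=eyes.camera_model('top'); T=[]
for n,uv in dict(root=(146,341),neck=(341,324),crown=(216,217),cap=(410,236),stand=(314,238)).items():
    p,i,ov=fit(n,im,m,uv,36); T.append(cv2.resize(ov,(260,260)))
    print(n,p.round(4),np.degrees(p[2]).round(1),i.round(3))
T.append(T[0]*0)
cv2.imwrite('pics/fit.png',np.vstack([np.hstack(T[:3]),np.hstack(T[3:])]))
for n,uv,z in [('half',(113,238),.01),('gum',(245,318),.01),('dish',(443,338),.01),('tongue',(489,246),.01),('jaw',(271,112),.03),('orange',(354,184),.014)]: print(n,unproj(uv,z,m).round(3))
E
```

```text
root [0.4254 0.271  1.4175] 81.2 0.591
neck [ 0.4577 -0.0616 -0.2109] -12.1 0.735
crown [0.6395 0.1594 1.0308] 59.1 0.576
cap [ 0.6117 -0.1868 -1.8694] -107.1 0.709
stand [ 0.6057 -0.0138  0.1037] 5.9 0.99
half [[0.602 0.347 0.01 ]]
gum [[0.463 0.105 0.01 ]]
dish [[ 0.43  -0.243  0.01 ]]
tongue [[ 0.593 -0.33   0.01 ]]
jaw [[0.83  0.065 0.03 ]]
orange [[ 0.703 -0.086  0.014]]
```

View pics/fit.png

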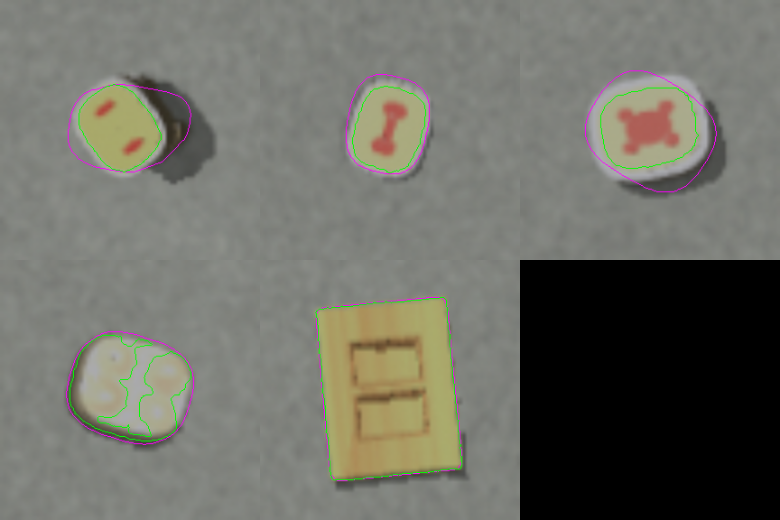

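Fit sheet: the stand fits well. For the sections I'll fit only the tan top face with a free inset, and use a brightness mask for the cap.

```bash
cat > h2.py <<'E'
from h import *
def fit2(n,im,m,uv,rad,K=4,z0=0,a0=None):
    off=np.maximum((np.array(uv)-rad).astype(int),0); c=im[off[1]:off[1]+2*rad,off[0]:off[0]+2*rad]
    c=cv2.resize(c,None,fx=K,fy=K,interpolation=cv2.INTER_LINEAR); g=c.astype(int); sat=g.max(2)-g.min(2)
    if n=='cap': mk=(g.max(2)>np.median(g.max(2))+25)|(sat>28)
    else:
        mk=sat>32
    mk=cv2.morphologyEx(mk.astype(np.uint8),cv2.MORPH_OPEN,np.ones((2*K+1,)*2))
    nl,lab,st,ce=cv2.connectedComponentsWithStats(mk); q=((np.array(uv)-off)*K).astype(int); i=lab[q[1],q[0]] or 1+np.argmax(st[1:,4]); mk=(lab==i).astype(np.uint8)
    cs,_=cv2.findContours(mk,cv2.RETR_EXTERNAL,cv2.CHAIN_APPROX_NONE); mk[:]=0; cv2.drawContours(mk,cs,-1,255,-1)
    ls=L[n] if n=='cap' else L[n][-1:]
    def S(p):
        x,y,a,d=p*[.01,.01,.3,2]; L['_']=[(z,lx+d,ly+d) for z,lx,ly in ls]; return sil('_',(x,y,a),m,mk.shape,K,off,z0)
    c0=unproj(np.array(uv),z0+ls[-1][0]*1e-3,m)[0]
    R=[minimize(lambda p:cv2.absdiff(S(p),mk).mean(),[c0[0]/.01,c0[1]/.01,a/.3,-1],method='Nelder-Mead',options=dict(xatol=1e-3,fatol=1e-4,maxiter=400)) for a in ([a0-.1,a0+.1] if a0 is not None else np.arange(-1.4,1.6,.5))]
    b=min(R,key=lambda r:r.fun); s=S(b.x); ov=c.copy()
    for k,col in ((s,(255,0,255)),(mk,(0,255,0))):
        cs,_=cv2.findContours((k>127).astype(np.uint8),cv2.RETR_EXTERNAL,cv2.CHAIN_APPROX_NONE); cv2.drawContours(ov,cs,-1,col,1)
    return b.x*[.01,.01,.3,2],((s>127)&(mk>0)).sum()/((s>127)|(mk>0)).sum(),ov
E
python3 - <<'E'
from h2 import *
im=cv2.imread('pics/top0.png'); m=eyes.camera_model('top'); T=[]
for n,uv in dict(root=(142,340),neck=(339,324),crown=(216,217),cap=(410,236)).items():
    p,i,ov=fit2(n,im,m,uv,36); T.append(cv2.resize(ov,(288,288)))
    print(n,p.round(4),np.degrees(p[2]).round(1),i.round(3))
cv2.imwrite('pics/fit2.png',np.vstack([np.hstack(T[:2]),np.hstack(T[2:])]))
E
```

```text
root [ 0.4264  0.2697 -2.4386 -5.4382] -139.7 0.984
neck [ 0.4557 -0.0622 -0.254  -5.8948] -14.6 0.969
crown [  0.6401   0.1634   4.8237 -22.9328] 276.4 0.783
cap [  0.6128  -0.1891   1.04   -11.6264] 59.6 0.883
```

View pics/fit2.png

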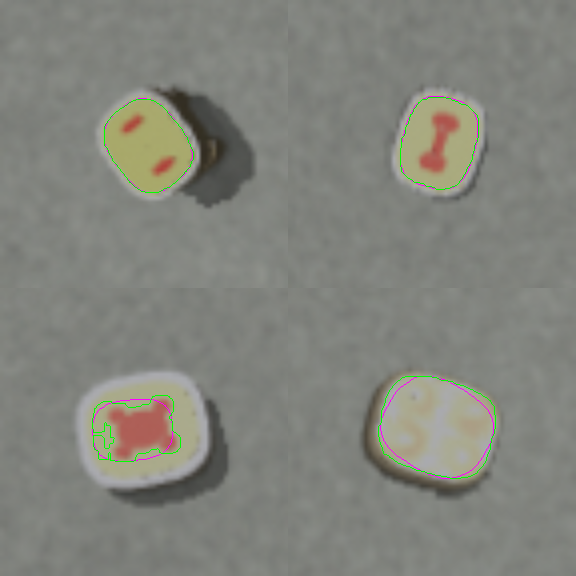

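```bash
sed -i 's/mk=(g.max(2)>np.median(g.max(2))+25)|(sat>28)/mk=(g.max(2)>np.median(g.max(2))+25)|(sat>18)/; s/        mk=sat>32/        mk=sat>(20 if n=="crown" else 32)/' h2.py
python3 - <<'E'
from h2 import *
im=cv2.imread('pics/top0.png'); m=eyes.camera_model('top'); T=[]
for n,uv,a in (('crown',(212,210),1.7),('cap',(410,236),1.3)):
    p,i,ov=fit2(n,im,m,uv,36,a0=a); T.append(ov)
    print(n,p.round(4),np.degrees(p[2]).round(1),i.round(3))
cv2.imwrite('pics/fit3.png',np.hstack(T))
E
```

```text
crown [  0.6405   0.159    1.7641 -10.6575] 101.1 0.986
cap [ 0.6119 -0.1876  1.2278 -2.0404] 70.3 0.824
```

View pics/fit3.png

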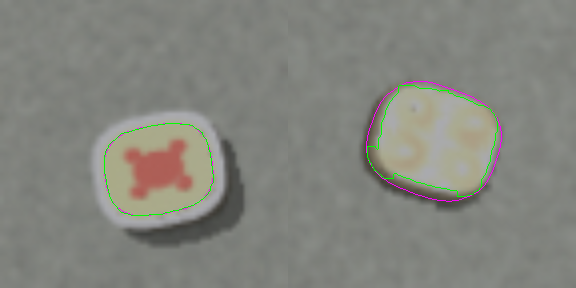

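Crown is at (0.6405, 0.159) and 101°. The cap is roughly (0.612, -0.187) and 70°; I'll refine that with the wrist camera. Moving to the root section.

>>> arm_command([
  [[1,1.5,0,0,0,0],[2,3.5,0,0,0,0],[2,3.5,0,0,0,1],[2,3.5,0,0,0,1],[2,3.5,0,0,0,1],[2,3.5,0,0,0,1],[2,3.5,0,0,0,1],[2,3.5,0,0,0,1],[2,3.5,0,0,0,1],[2,3.5,0,0,0,1],[2,3.5,0,0,0,1],[2,3.5,0,0,0,1]],
], gripper=1)

```text
t: 1.1
tool_pos: [0.5004, -0.1338, 0.2184]
orientation: [-2.981, -0.991, 0.0]
force: [0.5, -0.4, -0.3]
opening: 0.0928
gripper_force: 0.0
```

>>> arm_command([
  [[0,3.5,0,0,0,1],[0,3.5,0,0,0,1],[-1,3.5,0,0,0,1],[-1,3.5,0,0,0,0.6],[-1,3.5,0,0,0,0],[-1,3.5,0,0,0,0],[-1,3.5,0,0,0,0],[-1,3.5,0,0,0,0],[-1,3.5,0,0,0,0],[-0.36,3,0,0,0,0],[0,2.57,0,0,0,0],[0,0,0,0,0,0]],
])

```text
t: 2.1
tool_pos: [0.4253, 0.2387, 0.2183]
orientation: [-2.945, -1.088, 0.0]
force: [0.2, 0.8, 0.2]
opening: 0.0927
gripper_force: 0.0
```

```bash
python3 - <<'E'
from h2 import *
s=monitor.read_state(); m=eyes.camera_model('wrist'); im=eyes.read_camera('wrist'); cv2.imwrite('pics/w1.png',im)
print(s['tool_pos'],proj([.4264,.2697,.046],m))
E
```

```text
[0.42534276 0.23874004 0.21829162] [[296.95053624 189.08974746]]
```

View pics/w1.png

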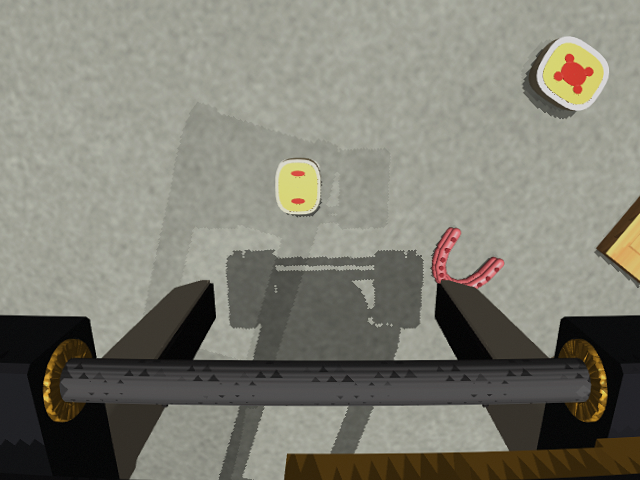

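Wrist view: the root section is at (298,187), against a prediction of (297,189), and it is aligned with the fingers. I'll descend and grip.

>>> arm_command([
  [[0.1,1.5,0,0,0,0],[0,1.6,-1,0,0,0],[0,0,-2,0,0,0],[0,0,-3,0,0,0],[0,0,-3,0,0,0],[0,0,-3,0,0,0],[0,0,-3,0,0,0],[0,0,-2,0,0,0],[0,0,-1.5,0,0,0],[0,0,-1,0,0,0],[0,0,-0.5,0,0,0],[0,0,0,0,0,0]],
])

```text
t: 3.15
tool_pos: [0.4269, 0.265, 0.0177]
orientation: [2.949, 1.082, -0.003]
force: [-0.5, 0.5, 0.2]
opening: 0.0935
gripper_force: 0.0
```

>>> arm_command([
  [[0,0,0,0,0,0],[0,0,0,0,0,0],[0,0,0,0,0,0],[0,0,0,0,0,0],[0,0,0,0,0,0],[0,0,0,0,0,0],[0,0,0,0,0,0],[0,0,0,0,0,0]],
], gripper=-1, squeeze=15)

```text
t: 3.82
tool_pos: [0.4274, 0.2659, 0.0187]
orientation: [-2.949, -1.083, -0.0]
force: [-1.0, 0.7, -0.2]
opening: 0.044
gripper_force: 0.0
```

>>> arm_command([
  [[0,0.4,0,0,0,0],[0,0,0,0,0,0],[0,0,0,0,0,0],[0,0,0,0,0,0],[0,0,0,0,0,0],[0,0,0,0,0,0]],
], gripper=-1)

```text
t: 4.32
tool_pos: [0.4274, 0.2699, 0.0186]
orientation: [2.949, 1.083, -0.0]
force: [0.2, -0.6, -0.4]
opening: 0.0362
gripper_force: 15.0
```

>>> arm_command([
  [[0,0,0.5,0,0,0],[0,0,1.5,0,0,0],[0,0,2.5,0,0,0],[0,0,2.5,0,0,0],[1,-1,1,0,0,-2.4],[1.5,-2.3,0,0,0,-4],[1.5,-2.5,0,0,0,-4],[1.5,-2.5,0,0,0,-4],[1.5,-2.5,0,0,0,-4],[1.5,-2.5,0,0,0,-4],[1.5,-2.5,0,0,0,-4],[1.5,-2.5,0,0,0,-4]],
])

```text
t: 5.32
tool_pos: [0.543, 0.0855, 0.0991]
orientation: [-3.13, -0.267, -0.0]
force: [-0.3, 0.7, -0.3]
opening: 0.0361
gripper_force: 15.0
```

>>> arm_command([
  [[1.5,-2.5,0,0,0,-4],[1.5,-2.5,0,0,0,0],[1.5,-2.5,0,0,0,0],[1,-1.5,0,0,0,0],[0.83,-1.07,0,0,0,0],[0,0,-1,0,0,0],[0,0,-1.5,0,0,0],[0,0,-1,0,0,0],[0,0,-0.5,0,0,0],[0,0,0,0,0,0],[0,0,0,0,0,0],[0,0,0,0,0,0]],
])

```text
t: 6.32
tool_pos: [0.6061, -0.0134, 0.0593]
orientation: [3.137, 0.164, 0.001]
force: [0.9, -0.7, -1.0]
opening: 0.0358
gripper_force: 15.0
```

>>> arm_command([
  [[0,0,-0.5,0,0,0],[0,0,-0.8,0,0,0],[0,0,-0.8,0,0,0],[0,0,-0.5,0,0,0],[0,0,-0.4,0,0,0],[0,0,-0.3,0,0,0],[0,0,-0.1,0,0,0],[0,0,0,0,0,0],[0,0,0,0,0,0]],
])

```text
t: 7.07
tool_pos: [0.6059, -0.0138, 0.0247]
orientation: [-3.137, -0.163, -0.0]
force: [-0.3, 0.2, -0.2]
opening: 0.0359
gripper_force: 15.0
```

```bash
python3 - <<'E'
from h2 import *
im=eyes.read_camera('scene'); m=eyes.camera_model('scene'); u=proj([.606,-.014,.03],m)[0].astype(int); print(u)
c=im[u[1]-60:u[1]+60,u[0]-80:u[0]+80]; cv2.imwrite('pics/s1.png',cv2.resize(c,None,fx=4,fy=4,interpolation=3))
E
```

```text
[312 239]
```

View pics/s1.png

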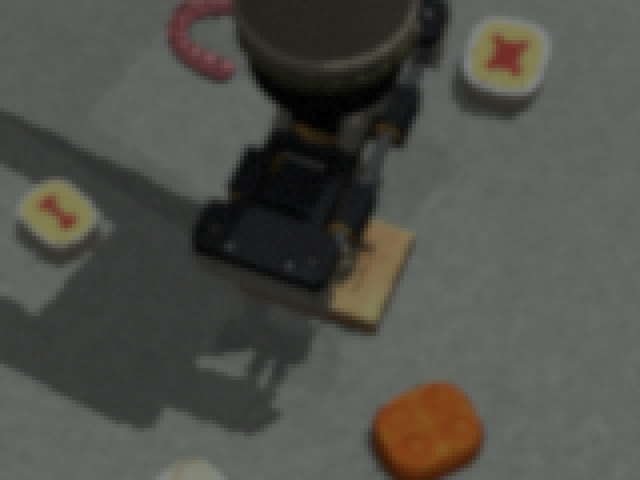

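The gripper hides the stand here, but the root went down to flush height with no contact force. I'll release and lift to look.

>>> arm_command([
  [[0,0,0,0,0,0],[0,0,0,0,0,0],[0,0,0,0,0,0],[0,0,0,0,0,0],[0,0,0,0,0,0],[0,0,1,0,0,0],[0,0,2,0,0,0],[0,0,3,0,0,0],[0,0,3,0,0,0],[0,0,3,0,0,0],[-1,-0.3,2,0,0,-1],[-2,-0.7,2,0,0,-2]],
], gripper=0.6)

```text
t: 8.12
tool_pos: [0.5771, -0.0234, 0.1877]
orientation: [3.14, 0.081, 0.006]
force: [-0.5, -0.0, 0.5]
opening: 0.0744
gripper_force: 0.0
```

>>> arm_command([
  [[-2.5,-0.8,0,0,0,-3],[-2.5,-0.8,0,0,0,-3],[-2.5,-0.8,0,0,0,-3],[-2,-0.7,0,0,0,-3],[-1.5,-0.5,0,0,0,-3],[-1,-0.24,0,0,0,-2.5],[0,0,0,0,0,0],[0,0,0,0,0,0]],
], gripper=1)

```text
t: 8.78
tool_pos: [0.456, -0.0623, 0.1856]
orientation: [3.116, -0.397, 0.003]
force: [0.6, -0.5, -0.6]
opening: 0.093
gripper_force: 0.0
```

```bash
python3 - <<'E'
from h2 import *
s=monitor.read_state(); m=eyes.camera_model('wrist'); im=eyes.read_camera('wrist'); cv2.imwrite('pics/w2.png',im)
print(s['tool_pos'],proj([[.4557,-.0622,.02],[.606,-.0138,.052]],m))
E
```

```text
[ 0.4560246  -0.06234519  0.18557223] [[326.36853858 216.30041036]
 [196.89461298  27.31647509]]
```

View pics/w2.png

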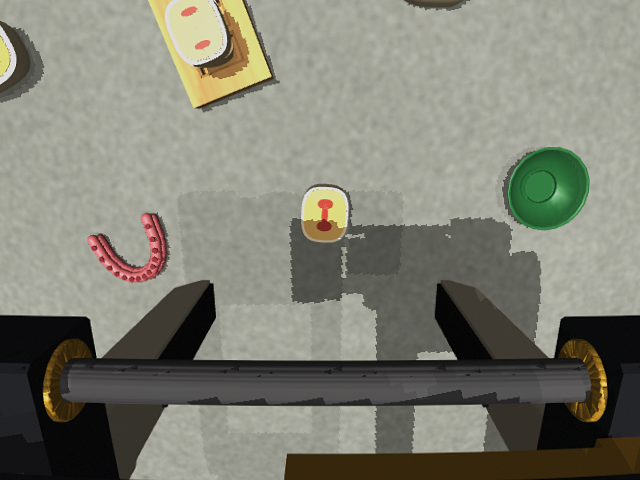

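Wrist view: the root is seated, centred near (197,29) where (197,27) was predicted. The neck is at (325,214), against (326,216), and aligned. I'll descend and grip it.

>>> arm_command([
  [[0,0,-1,0,0,0],[0,0,-2,0,0,0],[0,0,-3,0,0,0],[0,0,-3,0,0,0],[0,0,-3,0,0,0],[0,0,-2.5,0,0,0],[0,0,-1.5,0,0,0],[0,0,-1,0,0,0],[0,0,-0.7,0,0,0],[0,0,-0.4,0,0,0],[0,0,0,0,0,0]],
], gripper=0.5)

```text
t: 9.75
tool_pos: [0.4558, -0.0621, 0.0033]
orientation: [-3.116, 0.397, 0.001]
force: [-0.7, -0.5, -0.5]
opening: 0.0699
gripper_force: 0.0
```

>>> arm_command([
  [[0,0,0,0,0,0],[0,0,0,0,0,0],[0,0,0,0,0,0],[0,0,0,0,0,0],[0,0,0,0,0,0],[0,0,0,0,0,0],[0,0,0,0,0,0],[0,0,0,0,0,0],[0,0,0,0,0,0],[0,0,0,0,0,0]],
], gripper=-1)

```text
t: 10.58
tool_pos: [0.4561, -0.0623, 0.004]
orientation: [3.116, -0.398, 0.001]
force: [-0.1, -1.1, 5.1]
opening: 0.0364
gripper_force: 14.9
```

>>> arm_command([
  [[0,0,0.5,0,0,0],[0,0,1.5,0,0,0],[0,0,3,0,0,0],[0,0,3,0,0,0],[0,0,3,0,0,0],[1,0.35,0.5,0,0,2],[2,0.7,0,0,0,3],[2.5,0.8,0,0,0,3],[2.5,0.8,0,0,0,3],[2.5,0.8,0,0,0,3],[2,0.6,0,0,0,3],[1.5,0.5,0,0,0,3]],
])

```text
t: 11.58
tool_pos: [0.597, -0.016, 0.1183]
orientation: [-3.138, -0.154, 0.0]
force: [-0.2, -0.8, -0.6]
opening: 0.0362
gripper_force: 14.9
```

>>> arm_command([
  [[1,0.3,0,0,0,0.5],[0,0,0,0,0,0],[0,0,-1,0,0,0],[0,0,-1.5,0,0,0],[0,0,-1.5,0,0,0],[0,0,-0.9,0,0,0],[0,0,0,0,0,0],[0,0,0,0,0,0],[0,0,0,0,0,0]],
])

```text
t: 12.33
tool_pos: [0.6059, -0.0139, 0.0704]
orientation: [3.137, 0.162, 0.001]
force: [0.1, 0.9, 0.5]
opening: 0.0363
gripper_force: 14.9
```

Down 14 mm to flush.

>>> arm_command([
  [[0,0,-0.4,0,0,0],[0,0,-0.4,0,0,0],[0,0,-0.3,0,0,0],[0,0,-0.2,0,0,0],[0,0,-0.1,0,0,0],[0,0,0,0,0,0],[0,0,0,0,0,0]],
])

```text
t: 12.92
tool_pos: [0.606, -0.0136, 0.056]
orientation: [-3.137, -0.163, -0.001]
force: [-1.4, 0.3, 3.1]
opening: 0.0361
gripper_force: 14.9
```

>>> arm_command([
  [[0,0,0,0,0,0],[0,0,0,0,0,0],[0,0,0,0,0,0],[0,0,0,0,0,0],[0,0,0,0,0,0],[0,0,1,0,0,0],[0,0,2,0,0,0],[0,0,3,0,0,0],[0,0,3,0,0,0],[0,0,3,0,0,2],[0.2,1,1,0,0,4.1],[0.2,1,0,0,0,6]],
], gripper=0.6)

```text
t: 13.92
tool_pos: [0.6124, 0.0059, 0.1918]
orientation: [3.1, 0.495, 0.013]
force: [0.4, 1.2, -0.2]
opening: 0.074
gripper_force: 0.0
```

>>> arm_command([
  [[0.3,1.5,0,0,0,7],[0.3,1.5,0,0,0,7],[0.3,1.5,0,0,0,7],[0.3,1.5,0,0,0,7],[0.3,1.5,0,0,0,7],[0.3,1.5,0,0,0,7],[0.3,1.5,0,0,0,7],[0.3,1.5,0,0,0,7],[0.3,1.5,0,0,0,7],[0.35,1.78,0,0,0,7],[0,0,0,0,0,7],[0,0,0,0,0,6]],
], gripper=1)

```text
t: 14.92
tool_pos: [0.6403, 0.1604, 0.1864]
orientation: [1.988, 2.433, 0.001]
force: [0.4, -0.0, 0.8]
opening: 0.0928
gripper_force: 0.0
```

>>> arm_command([
  [[0,0,0,0,0,0],[0,0,0,0,0,0],[0,0,0,0,0,0]],
])

```text
t: 15.17
tool_pos: [0.6403, 0.1589, 0.1861]
orientation: [2.002, 2.421, 0.0]
force: [-0.5, 0.4, -0.3]
opening: 0.0928
gripper_force: 0.0
```

```bash
python3 - <<'E'
from h2 import *
s=monitor.read_state(); m=eyes.camera_model('wrist'); im=eyes.read_camera('wrist'); cv2.imwrite('pics/w3.png',im)
print(s['tool_pos'],s['orientation'],proj([[.6405,.159,.024],[.606,-.0138,.072]],m))
E
```

```text
[0.64028939 0.15893618 0.18608723] [2.00188272e+00 2.42090936e+00 4.08034900e-04] [[323.87099677 217.2498012 ]
 [239.86110043 433.11920146]]
```

View pics/w3.png

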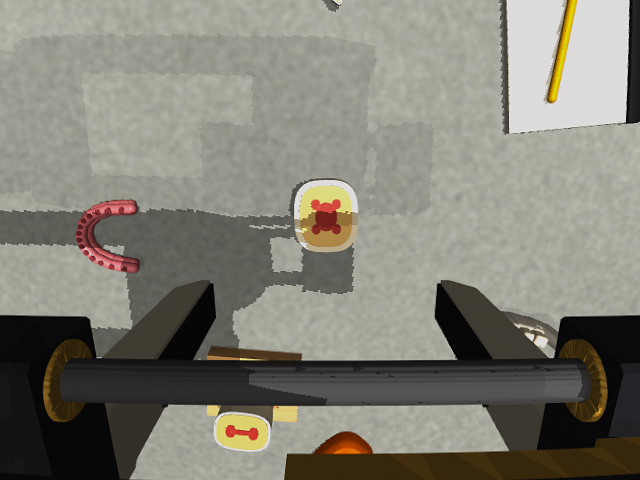

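Wrist view: the crown slice is at (326,216), against a prediction of (324,217), and aligned. The neck sits on the stand at (242,432), against (240,433). I'll grip the crown.

>>> arm_command([
  [[0,0,-1,0,0,0],[0,0,-2,0,0,0],[0,0,-3,0,0,0],[0,0,-3,0,0,0],[0,0,-3,0,0,0],[0,0,-2.5,0,0,0],[0,0,-1.5,0,0,0],[0,0,-1,0,0,0],[0,0,-0.6,0,0,0],[0,0,-0.4,0,0,0],[0,0,0,0,0,0]],
], gripper=0.7)

```text
t: 16.13
tool_pos: [0.6408, 0.1591, 0.0061]
orientation: [1.997, 2.424, 0.001]
force: [0.1, -1.1, 0.0]
opening: 0.0789
gripper_force: 0.0
```

>>> arm_command([
  [[0,0,0,0,0,0],[0,0,0,0,0,0],[0,0,0,0,0,0],[0,0,0,0,0,0],[0,0,0,0,0,0],[0,0,0,0,0,0],[0,0,0,0,0,0],[0,0,0,0,0,0],[0,0,0,0,0,0]],
], gripper=-1)

```text
t: 16.88
tool_pos: [0.6406, 0.1592, 0.0062]
orientation: [1.997, 2.425, 0.001]
force: [-0.6, 0.1, 6.1]
opening: 0.0502
gripper_force: 15.0
```

>>> arm_command([
  [[0,0,0.5,0,0,0],[0,0,1.5,0,0,0],[0,0,3,0,0,0],[0,0,3,0,0,0],[0,0,3,0,0,0],[0,0,2.5,0,0,-2],[0,0,1,0,0,-4.1],[-0.3,-1.5,0,0,0,-6],[-0.3,-1.5,0,0,0,-7],[-0.3,-1.5,0,0,0,-7],[-0.3,-1.5,0,0,0,-7],[-0.3,-1.5,0,0,0,-7]],
])

```text
t: 17.88
tool_pos: [0.6249, 0.0835, 0.1516]
orientation: [2.712, 1.585, 0.0]
force: [-0.4, -0.5, -0.6]
opening: 0.0499
gripper_force: 15.0
```

>>> arm_command([
  [[-0.3,-1.5,0,0,0,-7],[-0.3,-1.5,0,0,0,-7],[-0.3,-1.5,0,0,0,-7],[-0.3,-1.5,0,0,0,-7],[-0.3,-1.5,0,0,0,-7],[-0.3,-1.5,0,0,0,-7],[-0.16,-0.8,0,0,0,-7],[0,0,0,0,0,-6],[0,0,-1,0,0,0],[0,0,-1.5,0,0,0],[0,0,-1.5,0,0,0],[0,0,-0.5,0,0,0]],
])

```text
t: 18.88
tool_pos: [0.6039, -0.0134, 0.1029]
orientation: [-3.136, -0.169, 0.006]
force: [-0.4, 0.0, -1.0]
opening: 0.0499
gripper_force: 15.0
```

>>> arm_command([
  [[0,0,0,0,0,0],[0,0,0,0,0,0],[0,0,0,0,0,0]],
])

```text
t: 19.13
tool_pos: [0.6062, -0.0138, 0.1066]
orientation: [3.137, 0.165, 0.002]
force: [0.9, -0.2, -0.4]
opening: 0.0498
gripper_force: 15.0
```

>>> arm_command([
  [[0,0,-0.5,0,0,0],[0,0,-0.8,0,0,0],[0,0,-0.7,0,0,0],[0,0,-0.4,0,0,0],[0,0,-0.3,0,0,0],[0,0,-0.1,0,0,0],[0,0,0,0,0,0],[0,0,0,0,0,0]],
])

```text
t: 19.8
tool_pos: [0.606, -0.014, 0.0779]
orientation: [3.137, 0.163, 0.001]
force: [0.1, -0.9, 0.8]
opening: 0.0499
gripper_force: 15.0
```

>>> arm_command([
  [[0,0,0,0,0,0],[0,0,0,0,0,0],[0,0,0,0,0,0],[0,0,0,0,0,0],[0,0,0,0,0,0],[0,0,1,0,0,0],[0,0,2,0,0,0],[0,0,3,0,0,0],[0,0,3,0,0,2],[0,0,2,0,0,4],[0.1,-1,0,0,0,6],[0.1,-2,0,0,0,6]],
], gripper=0.85)

```text
t: 20.8
tool_pos: [0.6093, -0.0426, 0.1914]
orientation: [3.07, 0.663, 0.008]
force: [-0.9, 0.7, 0.1]
opening: 0.0859
gripper_force: 0.0
```

>>> arm_command([
  [[0.1,-2,0,0,0,6.5],[0.1,-2,0,0,0,6.5],[0.1,-2,0,0,0,6.5],[0.1,-2,0,0,0,6.5],[0,-2,0,0,0,6.5],[0,-2,0,0,0,6.5],[0,-1.5,0,0,0,6],[0,-0.8,0,0,0,2],[0,0,0,0,0,0],[0,0,0,0,0,0],[0,0,0,0,0,0]],
], gripper=1)

```text
t: 21.72
tool_pos: [0.6117, -0.1863, 0.1881]
orientation: [2.56, 1.821, 0.001]
force: [-0.4, -0.5, 0.6]
opening: 0.0926
gripper_force: 0.0
```

```bash
python3 - <<'E'
from h2 import *
s=monitor.read_state(); m=eyes.camera_model('wrist'); im=eyes.read_camera('wrist'); cv2.imwrite('pics/w4.png',im)
print(s['tool_pos'],s['orientation'],proj([[.6119,-.1876,.014],[.606,-.0138,.096]],m))
np.save('pics/m4.npy',m,allow_pickle=True)
E
```

```text
[ 0.61173788 -0.18631486  0.18805032] [2.55976992e+00 1.82130728e+00 5.81889613e-04] [[325.14944187 215.85226478]
 [210.5069393  -41.65938521]]
```

View pics/w4.png

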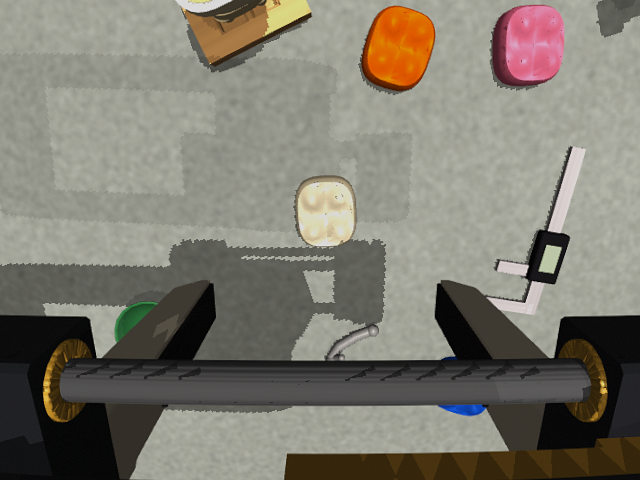

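Wrist view: the ivory cap is at (325.5,212), about 2–3 mm ahead of the prediction, and aligned. I'll shift slightly and descend.

>>> arm_command([
  [[0.1,0.1,-1,0,0,0],[0,0,-2,0,0,0],[0,0,-3,0,0,0],[0,0,-3,0,0,0],[0,0,-3,0,0,0],[0,0,-2.5,0,0,0],[0,0,-1.5,0,0,0],[0,0,-1,0,0,0],[0,0,-0.8,0,0,0],[0,0,-0.6,0,0,0],[0,0,0,0,0,0],[0,0,0,0,0,0]],
], gripper=0.7)

```text
t: 22.77
tool_pos: [0.6132, -0.186, 0.0044]
orientation: [2.558, 1.823, 0.001]
force: [-0.2, 0.0, 1.2]
opening: 0.079
gripper_force: 0.0
```

>>> arm_command([
  [[0,0,0,0,0,0],[0,0,0,0,0,0],[0,0,0,0,0,0],[0,0,0,0,0,0],[0,0,0,0,0,0],[0,0,0,0,0,0],[0,0,0,0,0,0],[0,0,0,0,0,0],[0,0,0,0,0,0]],
], gripper=-1)

```text
t: 23.52
tool_pos: [0.6128, -0.186, 0.004]
orientation: [2.558, 1.823, 0.0]
force: [-1.2, 0.6, 4.6]
opening: 0.0502
gripper_force: 14.8
```

>>> arm_command([
  [[0,0,0.5,0,0,0],[0,0,1.5,0,0,0],[0,0,3,0,0,0],[0,0,3,0,0,0],[0,0,3,0,0,0],[0,0,3,0,0,-2],[0,0,2,0,0,-4],[-0.1,1,0,0,0,-6],[-0.1,1.8,0,0,0,-6.5],[-0.1,2,0,0,0,-6.5],[-0.1,2,0,0,0,-6.5],[-0.1,2,0,0,0,-6.5]],
])

```text
t: 24.52
tool_pos: [0.6075, -0.0971, 0.1648]
orientation: [3.015, 0.882, 0.001]
force: [0.1, -0.4, -0.6]
opening: 0.0499
gripper_force: 14.8
```

>>> arm_command([
  [[-0.1,2,0,0,0,-6.5],[-0.08,2,0,0,0,-6.5],[0,2,0,0,0,-6],[0,1.5,0,0,0,-2],[0,0.92,0,0,0,0],[0,0,0,0,0,0],[0,0,-1,0,0,0],[0,0,-1.5,0,0,0],[0,0,-1,0,0,0],[0,0,-0.5,0,0,0],[0,0,0,0,0,0],[0,0,0,0,0,0]],
])

```text
t: 25.52
tool_pos: [0.6055, -0.0143, 0.1232]
orientation: [-3.124, -0.326, 0.002]
force: [-0.1, -0.4, -0.7]
opening: 0.0502
gripper_force: 14.8
```

Six degrees short. I'll correct that, then descend.

>>> arm_command([
  [[0.05,0.05,0,0,0,-3],[0,0,0,0,0,-3],[0,0,-0.5,0,0,0],[0,0,-0.7,0,0,0],[0,0,-0.5,0,0,0],[0,0,-0.3,0,0,0],[0,0,-0.2,0,0,0],[0,0,-0.1,0,0,0],[0,0,0,0,0,0],[0,0,0,0,0,0]],
])

```text
t: 26.35
tool_pos: [0.6065, -0.0132, 0.1008]
orientation: [3.137, 0.163, 0.0]
force: [-0.3, 0.4, -0.4]
opening: 0.0503
gripper_force: 14.8
```

>>> arm_command([
  [[0,0,-0.1,0,0,0],[0,0,0,0,0,0],[0,0,0,0,0,0]],
])

```text
t: 26.6
tool_pos: [0.6067, -0.0132, 0.1]
orientation: [3.137, 0.163, 0.001]
force: [-0.1, 0.3, 0.8]
opening: 0.0502
gripper_force: 14.8
```

>>> arm_command([
  [[0,0,0,0,0,0],[0,0,0,0,0,0],[0,0,0,0,0,0],[0,0,0,0,0,0],[0,0,0,0,0,0],[0,0,1,0,0,0],[0,0,2,0,0,0],[0,0,3,0,0,0],[0,0,3,0,0,0],[-1,0,1,0,0,0],[-2,0,0,0,0,0],[-3,0,0,0,0,0]],
], gripper=0.85)

```text
t: 27.6
tool_pos: [0.5478, -0.0134, 0.2021]
orientation: [3.137, 0.163, 0.007]
force: [0.1, -0.2, 0.6]
opening: 0.0861
gripper_force: 0.0
```

>>> arm_command([
  [[-3,0,0,0,0,0],[-3,-1,0,0,0,0],[-2,-2,0,0,0,0],[-1,-3,0,0,0,0],[0,-3,0,0,0,0],[0,-3,0,0,0,0],[0,-3,0,0,0,0],[0,-3,0,0,0,0],[0,-2,0,0,0,0],[0,0,0,0,0,0],[0,0,0,0,0,0],[0,0,0,0,0,0]],
])

```text
t: 28.6
tool_pos: [0.4564, -0.2127, 0.2]
orientation: [-3.137, -0.162, -0.0]
force: [0.7, 0.6, 0.5]
opening: 0.0861
gripper_force: 0.0
```

```bash
python3 - <<'E'
from h2 import *
T=[]
for n in('top','scene'):
    im=eyes.read_camera(n); m=eyes.camera_model(n)
    for z,l in ((.016,'stand'),(.11,'cap')):
        pass
    u=proj([.606,-.0138,.06],m)[0].astype(int); c=cv2.resize(im[u[1]-50:u[1]+50,u[0]-50:u[0]+50],None,fx=4,fy=4,interpolation=3)
    for x,y,z in((.606,-.0138,.11),):
        h=cv2.convexHull(((proj(pts('cap',.606,-.0138,.105,.096),m)-u+50)*4).astype(np.float32)).astype(int); cv2.polylines(c,[h],True,(255,0,255),1)
    T.append(c)
cv2.imwrite('pics/final.png',np.hstack(T)); print(monitor.read_state()['tool_pos'])
E
```

```text
[ 0.45647019 -0.21220281  0.19988401]
```

View pics/final.png

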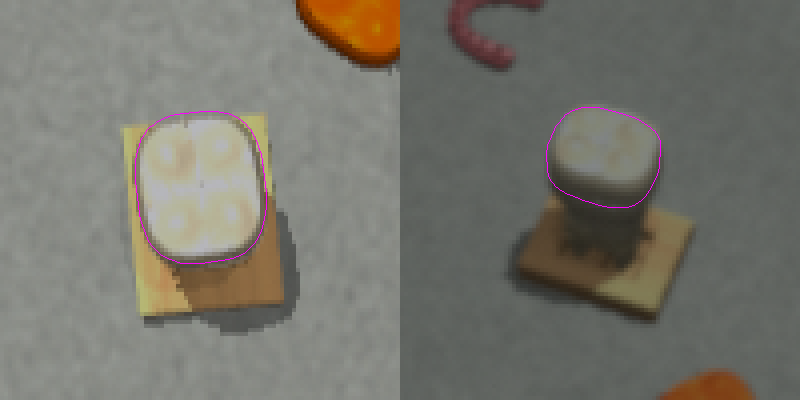

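The cap outline matches the prediction in both views: top about (202,187), scene about (604,157). The stack is straight, so I'm handing in.

```bash
python3 -c "
from plant import ticket; print(ticket.close_job())"
```

```text
the job is handed in; nothing more can be done
None
```

The molar is back together on its stand (root, neck, crown slice, cusp cap) and the job is handed in at about 29 s of 106 s; the final pictures showed the stack straight and the cap where predicted, but hand-in gave no verdict.

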